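# Set the mounting press to full pressure and feed the panel up to the rollers

### The job

Get the mounting press ready to run: push its pressure lever away from you, past the first click, right over to the second stop, and slide the print panel up the feed tray until its whole leading edge sits square against the rollers. Do it all by pushing with the fingertips: do not pinch the lever, do not lift the panel off the tray, and leave the other things where they are.

Things in the scene. Friction and masses are not known exactly. Their poses are not given: they have to be found in the camera images.
- press: grey tabletop print-mounting press, fixed, 390 mm wide (its y). Origin at table height; +x = feed direction, +y its left end. Housing x -75 to +90 mm, top at 120 mm. In front an aluminium feed tray, 286 mm wide, from x -245 mm to the rollers, flat top 50 mm above the table, no raised edges. Black rubber rollers between the cheeks (inner faces y +-145 mm) stop the panel's leading edge at x = -50 mm.
- nip (a point): middle of the line on which the rollers stop a panel's leading edge: press frame x = -50 mm, y = 0, 53 mm above the table
- lever (a joint): pressure lever on the right cheek's top, rad. 0 = released, leaning 0.45 rad to press -x; it swings to +x (away). Clicks into a first stop at 0.45 (upright) and a second at 0.90 (leaning 0.45 to +x, solid end). 3 to 6 N along its swing at the grip (up to 15 N if the fingers rub) moves it out of a click; past half-way between stops it drops into the next by itself, let go sooner it falls back or hangs there.
- lever_grip (a point): centre of the lever's black paddle grip, 26 mm wide (press y), 16 mm thick, 36 mm long along the lever; 85 mm from the pivot, which is at press x -30, y -170, 85 mm above the table. Centre 162 mm above the table at both ends of travel, 170 mm upright. Below it a 6 x 10 mm steel stem enters a slotted plate whose top is at 122 mm.
- panel: wooden print panel with a picture on its top, 127 mm (its x, the feed direction) x 178 mm (its y) x 6 mm, 80 to 145 g, loose, lying flat on the feed tray and short of the rollers. Origin at the centre of its underside, +x towards the rollers.
- panel_front_left (a point): left corner of the panel's leading edge, at half thickness
- panel_front_right (a point): right corner of the panel's leading edge, at half thickness
- panel_rear (a point): middle of the panel's trailing edge (the long side nearest the robot), at half thickness
- tape: roll of masking tape, 96 mm across, 24 mm high, lying flat on the left half of the press's top cover (bystander)
- paint_bottle: white paint bottle, 52 mm across, 150 mm tall, standing on the table to the right of the press, beside the lever (bystander)
- jar: lidded glass jar, 64 mm across, 75 mm tall, on the table to the right of the feed tray (bystander)
- brush_tin: open tin holding brushes, 72 mm across, about 220 mm tall with the brushes, on the table against the left end of the press (bystander)
- brayer: hand ink roller with a wooden handle, about 170 mm long, 110 mm wide, lying left of the feed tray (bystander)
- eraser: white eraser 55 x 24 x 14 mm on the table, close to the right edge of the feed tray (bystander)

How it is judged (in metres and radians):
At the end, for the whole second after the job is handed in: The pressure lever stands at its second stop (above 0.84 of 0.90 rad); the panel lies flat and still on the feed tray with both corners of its leading edge within 5 mm of the line where the rollers stop it (value of joint lever above 0.84 rad and x of each of panel_front_left, panel_front_right in the frame of press above -0.055 m and height (world z) of panel between 0.044 and 0.056 m and angle between panel's own z axis and vertical below 0.06 rad and linear speed of panel below 0.01 m/s); the robot touches nothing.
It fails at once if the lever's grip is taken between the fingers (the grasp point comes within 10 mm of the grip's centre) instead of being pushed (distance between the grasp point and lever_grip below 0.01 m).
It fails at once if the panel is lifted more than 12 mm off the tray, tipped, or pushed off it (height (world z) of panel above 0.062 m or height (world z) of panel below 0.038 m or angle between panel's own z axis and vertical above 0.2 rad).
It fails at once if another thing is moved or lifted by more than 25 mm (distance of any of tape, paint_bottle, jar, brush_tin, brayer, eraser from where it was at the start of the episode above 0.025 m).
It also fails if it takes over 45 s, if anything falls off the work surface, if the arm or the gripper's body presses on something with over 40 N, if the wrist force passes 120 N, or if a joint passes its speed limit or range.

### The arm

A 6-joint arm with a two-finger parallel gripper is mounted at the origin on the work surface. World frame = base frame: x ahead of the robot, y to its left, z up, the work surface at z = 0. Lengths are in m, angles in degrees, forces in N, time in s.
With the tool pointing down it reaches from about 0.3 to 0.75 m from the base axis. Payload 8.5 kg.
Tool frame: the origin (TCP) lies at the very end of the fingers, on their centre line; the grasp point (between the pads) lies 19 mm behind it (env.tcp_to_grasp is the distance from the TCP to the grasp point, in m); z points along the fingers, y is the line along which they close (so a half turn about z gives the same grasp; the last joint's range is limited). The gripper opens to 85 mm and grips with 20 to 120 N. Pads are 22 mm wide; open, the fingers measure 114 mm over their backs; the gripper's body (76 mm by 85 mm) begins 54 mm behind the grasp point. The pads swing forward as they close: fully open they stand 13 mm farther back than shut.
Start: joints at [-76.965, 21.807, 74.336, -0, 83.858, -12.336], TCP at [0.236, -0.497, 0.231] pointing down, gripper open.
Joint ranges: [-178.18, 178.18], [-50.72, 133.34], [12.68, 142.11], [-81.47, 261.47], [9.98, 163.14], [-165.26, 165.26]. Speed limits (degrees/s): [136.94, 136.94, 180, 180, 180, 180].

### API

Orientations are given as a 3x3 rotation matrix whose columns are the frame's x, y, z axes.
In Python, from rig import status, get_image, env gives the robot as it stands.
- The arm moves only by the shell command python3 -m handwheel 'ROWS' [FORCE]. ROWS is text: rows parted by semicolons, each of 7 numbers parted by spaces: the shift along the world's x, y, z in cm, then the turn, a rotation vector about the world's x, y, z in degrees, then the opening, from 0 (shut) to 1 (fully open). In form: dx dy dz wx wy wz gripper; .... A call has 1 to 8 rows; each row is the pose to reach, as a shift and turn from the pose commanded when the call began; what a row does not reach only later rows make up. A row lasts 1/12 s, in which the tool goes at most 41.7 mm and 7.16 degrees, less where a joint would pass 70% of its speed; a pose out of reach is approached as far as the arm can. A call with a gripper value outside its range is refused whole. The fingers move at their own pace and stop on an object; FORCE is the grip in N (left out, the last holds). Time passes only in rows, so rows that repeat a pose let the fingers close. It gives the time, the measured TCP pose, the force, the opening and the grip force at its end, in the units of the state.
- status.observe(): the state, without advancing time (a new reading comes with each control period).
- get_image(name): name is "scene" or "side" or "wrist"; returns a dict with "color" (420x560x3 uint8, red, green, blue), "vertical_fov" (degrees; the focal length in pixels is half the picture's height over the tangent of half this angle, whatever the lens; pixels are square), "cx", "cy" (the principal point, pixels), "xyz" and "orientation" of the camera in the world. Camera axes: x right, y down, z forward; pixel columns grow to the right and rows downward; lengths in m; the calibration is good to about 2 mm. A picture is of the moment at which its call begins. There is no depth.
- env.close_job(): hands the job in; it is judged then, once.
The state is a dict: "time_s": time; "q": joint angles; "qvel": joint speeds; "joint_efforts": joint torques, N m; "position": TCP position; "tool_rot": TCP orientation; "ft_force": force on the tool from outside, world axes, zero at the start; "wrist_torque": the same for the moment, N m; "grip_width": finger opening in m; "gripper_force": force on a finger pad.
Only numpy, scipy, OpenCV 4.12 (cv2) and the standard library are available. Lean on these libraries where they do the work, as an engineer would, in place of code of your own. Each camera call takes 0.05 s, during which the arm holds its last target. There are 200 camera calls.

## Working session

There is one attempt and no reset: what is moved stays moved. The work goes in short steps, Python scripts to look and compute and a shell command to move; the robot and the scene stay as the last step left them, time stands still between calls to the robot, and variables do not carry over. Pictures are saved under pics/ and viewed, at most 10 in all, crops included, and the job is handed in when it is done.

```bash
mkdir -p pics; python3 - <<'E'
from rig import status,get_image,env
import cv2,pickle
d={}
for n in("scene","side"):
    im=get_image(n); d[n]=im
    cv2.imwrite(f"pics/{n}0.png",im["color"][:,:,::-1])
    print(n,im["vertical_fov"],im["cx"],im["cy"],im["xyz"],im["orientation"])
pickle.dump(d,open("im0.pkl","wb"))
s=status.observe();print(s["time_s"],s["position"],s["tool_rot"],s["grip_width"])
E
```

```text
scene 52.35862744171157 271.77683683856816 206.3756114477964 [ 0.84179367 -0.46435598  0.80274016] [[ 0.88468774  0.34112609 -0.31774297]
 [ 0.46611077 -0.65934842  0.5899156 ]
 [-0.00826772 -0.66999451 -0.74232001]]
side 49.85429180173229 280.6968168679341 211.68821709263744 [0.39504929 0.77091256 0.8748413 ] [[-0.96577515 -0.19555718  0.17039877]
 [-0.25919974  0.70309149 -0.66217661]
 [ 0.00968747 -0.68368103 -0.72971666]]
0.1 [ 0.23558516 -0.49669292  0.23075863] [[ 9.03543179e-01  4.28496926e-01 -3.28957943e-04]
 [ 4.28496971e-01 -9.03542270e-01  1.30870325e-03]
 [ 2.63547915e-04 -1.32342738e-03 -9.99999090e-01]] 0.08529389560644658
```

View pics/scene0.png

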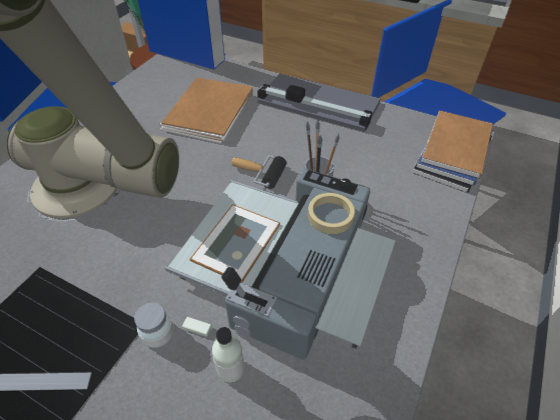

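View pics/side0.png

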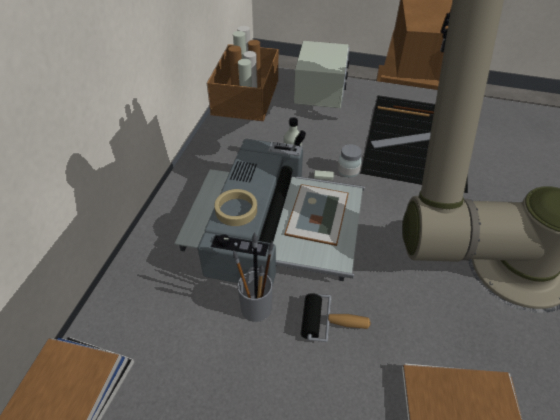

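Scene view: the panel's corners are near (240,206), (280,237), (243,277) and (192,262), with the lever grip at (231,278), jar (152,325), bottle (228,355) and eraser (197,326). In the side view the tray spans roughly (295,180)–(355,265) and the panel (288–350, 185–240). I'll enlarge both views.

```bash
python3 - <<'E'
import cv2,pickle
d=pickle.load(open("im0.pkl","rb"))
for n,(x0,y0,w,h),k in(("scene",(160,165,245,195),3),("side",(175,115,200,170),3.5)):
    c=d[n]["color"][y0:y0+h,x0:x0+w,::-1]
    cv2.imwrite(f"pics/{n}_crop.png",cv2.resize(c,None,fx=k,fy=k,interpolation=cv2.INTER_CUBIC))
E
```

```text
(no output)
```

View pics/scene_crop.png

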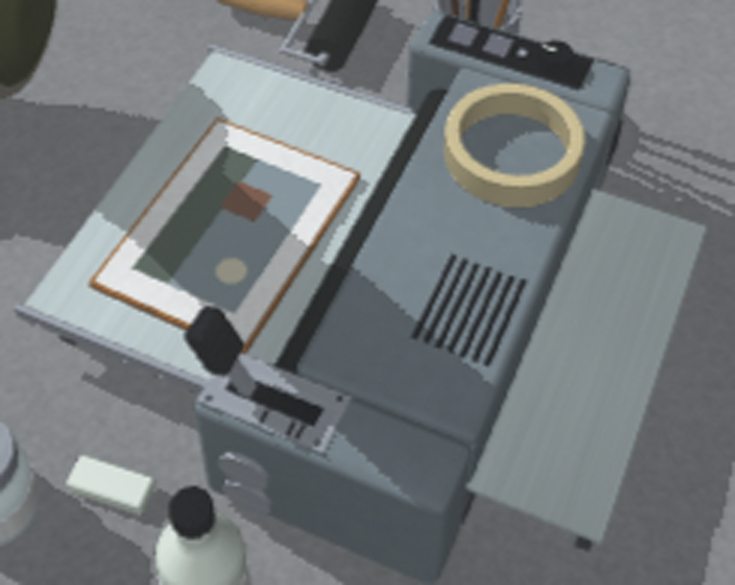

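View pics/side_crop.png

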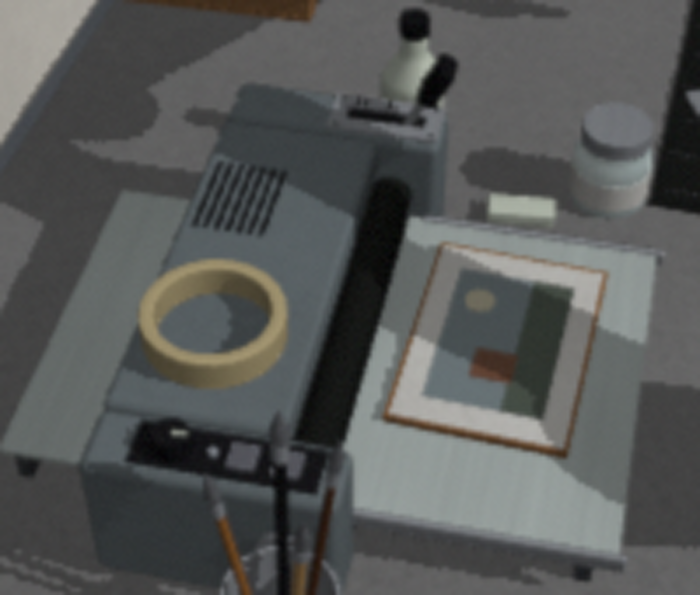

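Scene crop: the panel's corners are (220,120), (358,178), (245,348) and (93,285), the tray's rear corners (212,48) and (18,308), the grip (215,340). Side crop: the panel's corners are (443,243), (606,270), (566,454) and (386,416), the tray's rear corners (657,258) and (620,560), the grip (438,80). Next I fit the poses to these points.

```bash
cat > vis.py <<'E'
import numpy as np,pickle
from scipy.optimize import least_squares
def proj(im,P):
    f=210/np.tan(np.radians(im["vertical_fov"])/2)
    c=(np.atleast_2d(P)-im["xyz"])@np.array(im["orientation"])
    return np.c_[im["cx"]+f*c[:,0]/c[:,2],im["cy"]+f*c[:,1]/c[:,2]]
def place(p,L):
    c,s=np.cos(p[2]),np.sin(p[2]);L=np.atleast_2d(L)
    return np.c_[p[0]+c*L[:,0]-s*L[:,1],p[1]+s*L[:,0]+c*L[:,1],L[:,2]]
def fit(obs,p0):  # obs: list of (im, local pts, pixels)
    r=lambda p:np.concatenate([(proj(i,place(p,L))-u).ravel() for i,L,u in obs])
    s=least_squares(r,p0,loss="soft_l1");return s.x,r(s.x).reshape(-1,2)
def ray(im,u,z):
    f=210/np.tan(np.radians(im["vertical_fov"])/2)
    d=np.array(im["orientation"])@[(u[0]-im["cx"])/f,(u[1]-im["cy"])/f,1]
    return im["xyz"]+d*(z-im["xyz"][2])/d[2]
E
python3 - <<'E'
from vis import *
d=pickle.load(open("im0.pkl","rb"));S,D=d["scene"],d["side"]
a=lambda l:np.array(l)/3+[160,165]-.3
b=lambda l:np.array(l)/3.5+[175,115]-.35
T=[[-.245,.143,.05],[-.245,-.143,.05],[-.067,-.17,.162]]
pp,r=fit([(S,T,a([(212,48),(18,308),(215,340)])),(D,T,b([(620,560),(657,258),(438,80)]))],[.55,0,0])
print("press",pp,np.degrees(pp[2]));print(r.round(1))
x,y=.0635,.089
C=[[-x,y,.056],[x,y,.056],[x,-y,.056],[-x,-y,.056]]
pa,r=fit([(S,C,a([(220,120),(358,178),(245,348),(93,285)])),(D,C,b([(566,454),(386,416),(443,243),(606,270)]))],[.45,0,0])
print("panel",pa,np.degrees(pa[2]));print(r.round(1))
R=np.array([[np.cos(pp[2]),-np.sin(pp[2])],[np.sin(pp[2]),np.cos(pp[2])]])
print("panel in press",((place(pa,C)[:,:2]-pp[:2])@R).round(4).tolist())
for n,L in dict(grip0=[-.067,-.17,.162],gripM=[-.03,-.17,.17],grip2=[.007,-.17,.162],nip=[-.05,0,.053],jt=[-.245,-.143,.05],jl=[-.245,.143,.05]).items():print(n,place(pp,L).round(4))
# bottle / jar / eraser / tape in world and press frame
for n,im,u,z in(("bottlecap",S,(192+480,505),.15),("jarlid",D,a((0,0)),.075)):pass
q=ray(S,np.array([192,505])/3+[160,165],.148);print("bottle",q,(q[:2]-pp[:2])@R)
q=ray(D,np.array([412,18])/3.5+[175,115],.15);print("bottle2",q,(q[:2]-pp[:2])@R)
q=ray(D,np.array([617,128])/3.5+[175,115],.075);print("jar",q,(q[:2]-pp[:2])@R)
q=ray(D,np.array([522,205])/3.5+[175,115],.014);print("eraser",q,(q[:2]-pp[:2])@R)
q=ray(D,np.array([213,320])/3.5+[175,115],.144);print("tape",q,(q[:2]-pp[:2])@R)
E
```

```text
press [0.63912931 0.03554869 0.05806383] 3.326812579419713
[[ 0.1 -0.3]
 [ 0.6 -0. ]
 [-0.8 -0.2]
 [ 0.  -0.3]
 [-0.  -1.3]
 [-0.3  0.4]]
panel [0.49892482 0.00465931 0.01433388] 0.821270555428735
[[-1.2 -0.9]
 [ 0.8 -1.8]
 [-0.3  1.7]
 [-1.6 -0.5]
 [ 0.1 -0.3]
 [-1.3 -0. ]
 [-1.3 -0.4]
 [-0.1  0.5]]
panel in press [[-0.2013, 0.069], [-0.0744, 0.0634], [-0.0822, -0.1144], [-0.2091, -0.1088]]
grip0 [[ 0.5821 -0.1381  0.162 ]]
gripM [[ 0.619  -0.1359  0.17  ]]
grip2 [[ 0.656  -0.1338  0.162 ]]
nip [[0.5892 0.0326 0.053 ]]
jt [[ 0.4028 -0.1214  0.05  ]]
jl [[0.3862 0.1641 0.05  ]]
bottle [ 0.62229534 -0.2264013   0.148     ] [-0.03200688 -0.26053165]
bottle2 [ 0.62114936 -0.22448364  0.15      ] [-0.03303964 -0.25855072]
jar [ 0.45220979 -0.22846518  0.075     ] [-0.20192556 -0.25272178]
eraser [ 0.51566764 -0.18651612  0.014     ] [-0.1361403  -0.21452594]
tape [0.66658222 0.11902971 0.144     ] [0.03225115 0.08174721]
```

```bash
python3 -m handwheel '2.5 3 0 0 0 -2 0; 5 6 0 0 0 -4 0; 7.5 9 0 0 0 -6 0; 10 12 0 0 0 -8 0; 12.5 15 0 0 0 -10 0; 15 18 0 0 0 -12 0; 17.5 21 0 0 0 -14 0; 20 24 0 0 0 -16 0'; python3 -m handwheel '2 2.5 0 0 0 -2 0; 4 5 0 0 0 -4 0; 6 7.5 0 0 0 -5 0; 8 9.5 0 0 0 -6 0; 9.8 11.6 -1 0 0 -6.1 0; 9.8 11.6 -3 0 0 -6.1 0;  9.8 11.6 -5 0 0 -6.1 0; 9.8 11.6 -5 0 0 -6.1 0'
python3 - <<'E'
from rig import get_image,status
from vis import *
import cv2
im=get_image("scene");c=im["color"][165:345,130:360,::-1].copy()
cv2.imwrite("pics/s1.png",cv2.resize(c,None,fx=3,fy=3,interpolation=cv2.INTER_CUBIC))
s=status.observe();print(s["position"],s["tool_rot"].round(3) if hasattr(s["tool_rot"],"round") else s["tool_rot"],s["ft_force"],s["grip_width"])
E
```

```text
time_s: 0.77
position: [0.4365, -0.2551, 0.2312]
tool_rot: [[0.987, 0.161, -0.0], [0.161, -0.987, 0.0], [-0.0, -0.0, -1.0]]
ft_force: [0.5, -0.7, 0.3]
grip_width: -0.0003
gripper_force: 0.0
time_s: 1.43
position: [0.5323, -0.1397, 0.1776]
tool_rot: [[0.998, 0.058, -0.007], [0.058, -0.998, 0.003], [-0.006, -0.004, -1.0]]
ft_force: [-1.1, -0.1, -0.6]
grip_width: 0.0
gripper_force: 0.0
[ 0.53288762 -0.1403855   0.17976168] [[ 0.998  0.057 -0.004]
 [ 0.057 -0.998  0.002]
 [-0.004 -0.002 -1.   ]] [0.73709071 0.77600226 1.0902841 ] -0.000124030596236093
```

View pics/s1.png

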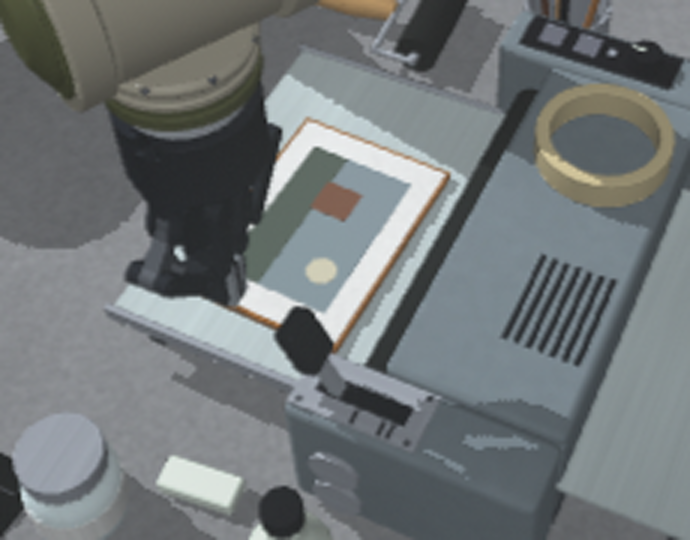

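The closed fingers stand at crop (225,290), just behind the grip at (303,340) and in line with the lever. I'll lower them and push.

```bash
python3 -m handwheel '0 0 -1.3 0 0 0 0; 0 0 -2.5 0 0 0 0; 1 0.06 -2.5 0 0 0 0; 2 0.12 -2.5 0 0 0 0; 3 0.17 -2.5 0 0 0 0; 4 0.23 -2.5 0 0 0 0; 5 0.29 -2.5 0 0 0 0; 6 0.35 -2.5 0 0 0 0' ; python3 -m handwheel '0.8 0.05 0 0 0 0 0; 1.6 0.1 0 0 0 0 0; 2.4 0.14 0 0 0 0 0;  3 0.17 0 0 0 0 0; 3.4 0.2 0 0 0 0 0; 3.7 0.21 0 0 0 0 0; 3.7 0.21 0 0 0 0 0'
```

```text
time_s: 2.15
position: [0.5943, -0.1381, 0.1581]
tool_rot: [[0.998, 0.056, 0.002], [0.056, -0.998, -0.001], [0.002, 0.001, -1.0]]
ft_force: [-0.0, -0.7, -0.1]
grip_width: 0.0
gripper_force: 0.0
time_s: 2.73
position: [0.6312, -0.1352, 0.1561]
tool_rot: [[0.998, 0.057, 0.0], [0.057, -0.998, 0.0], [0.0, -0.0, -1.0]]
ft_force: [-0.1, 0.6, -0.1]
grip_width: 0.0001
gripper_force: 0.0
```

```bash
python3 -m handwheel '-2 -0.1 0 0 0 0 0; -3 -0.2 2 0 0 0 0; -5 -0.3 4 0 0 0 0; -8 -0.5 5 0 0 0 0;-8 -0.5 5 0 0 0 0'
python3 - <<'E'
from rig import get_image
from vis import *
import cv2
im=get_image("scene");pp=[.63913,.03555,.05806]
a=cv2.resize(im["color"][230:345,190:320,::-1],None,fx=4,fy=4,interpolation=cv2.INTER_CUBIC)
for t in(-.45,0,.45):
    print(t,((proj(im,place(pp,[-.03+.085*np.sin(t),-.17,.085+.085*np.cos(t)]))-[190,230])*4).round())
cv2.imwrite("pics/s2.png",a)
E
```

```text
time_s: 3.15
position: [0.5479, -0.1404, 0.2091]
tool_rot: [[0.998, 0.056, 0.002], [0.056, -0.998, -0.002], [0.002, 0.002, -1.0]]
ft_force: [1.0, -0.6, 0.7]
grip_width: -0.0002
gripper_force: 0.0
-0.45 [[163. 192.]]
0 [[237. 211.]]
0.45 [[315. 252.]]
```

View pics/s2.png

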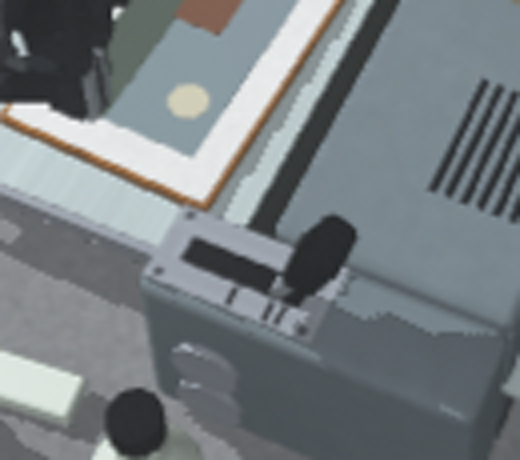

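Grip at crop (320,255), which matches the second-stop prediction (315,252), so the lever is done. Next I open the fingers and go behind the panel.

```bash
python3 -m handwheel '-2.3 2.4 0 0 0 0 1; -4.6 4.8 0 0 0 0 1; -6.9 7.2 0 0 0 0 1; -9.2 9.6 0 0 0 0 1; -11.5 12 -1 0 0 0 1; -13.9 14.3 -3 0 0 0 1; -13.9 14.3 -6 0 0 0 1; -13.9 14.3 -9 0 0 0 1'; python3 -m handwheel '0 0 -2 0 0 0 1; 0 0 -4 0 0 0 1; 0 0 -5 0 0 0 1; 0 0 -5.5 0 0 0 1; 0 0 -6 0 0 0 1; 0 0 -6 0 0 0 1'
python3 - <<'E'
from rig import get_image,status
import cv2
s=status.observe();print(s["position"],s["ft_force"])
im=get_image("side")
cv2.imwrite("pics/d3.png",cv2.resize(im["color"][160:300,240:400,::-1],None,fx=4,fy=4,interpolation=cv2.INTER_CUBIC))
E
```

```text
time_s: 3.87
position: [0.4113, 0.0038, 0.1159]
tool_rot: [[0.998, 0.059, 0.003], [0.059, -0.998, -0.0], [0.002, 0.001, -1.0]]
ft_force: [0.8, -0.5, -0.4]
grip_width: 0.0852
gripper_force: 0.0
time_s: 4.37
position: [0.4118, 0.0027, 0.0558]
tool_rot: [[0.998, 0.057, -0.001], [0.057, -0.998, 0.0], [-0.001, -0.0, -1.0]]
ft_force: [0.0, -0.4, -0.6]
grip_width: 0.0852
gripper_force: 0.0
[0.41176936 0.00272229 0.05583828] [ 0.03658961 -0.35990431 -0.60747887]
```

View pics/d3.png

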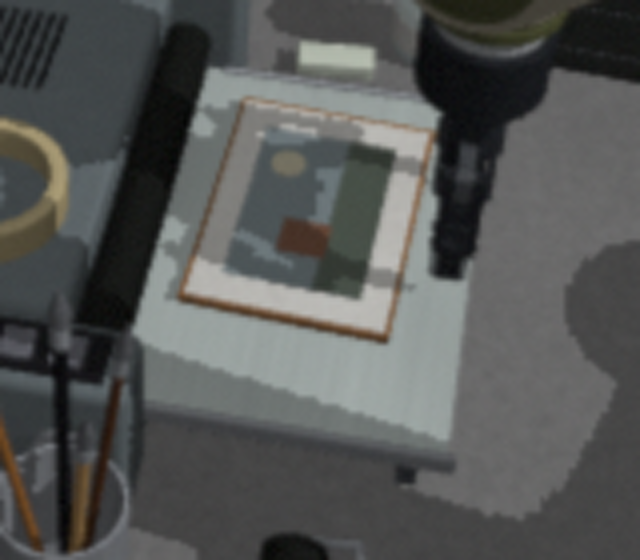

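The left finger is at crop (447,270), over the tray and behind the panel's rear edge, which runs (430,130)–(387,338). I'll lower it gently until it meets the tray.

```bash
python3 -m handwheel '0 0 -0.4 0 0 0 1; 0 0 -0.8 0 0 0 1; 0 0 -1.1 0 0 0 1; 0 0 -1.3 0 0 0 1; 0 0 -1.5 0 0 0 1; 0 0 -1.5 0 0 0 1';  python3 -m handwheel '0 0 -0.1 0 0 0 1; 0 0 -0.15 0 0 0 1; 0 0 -0.15 0 0 0 1'; python3 -m handwheel '0 0 -0.1 0 0 0 1; 0 0 -0.15 0 0 0 1; 0 0 -0.15 0 0 0 1' | grep -E "pos|ft"
```

```text
time_s: 4.92
position: [0.4115, 0.0027, 0.041]
tool_rot: [[0.998, 0.057, -0.0], [0.057, -0.998, 0.0], [-0.0, -0.0, -1.0]]
ft_force: [0.2, 0.1, 0.1]
grip_width: 0.0855
gripper_force: 0.0
time_s: 5.17
position: [0.4116, 0.0027, 0.0398]
tool_rot: [[0.998, 0.057, -0.0], [0.057, -0.998, 0.0], [-0.0, -0.0, -1.0]]
ft_force: [-0.4, -0.1, -0.3]
grip_width: 0.0858
gripper_force: 0.0
position: [0.4116, 0.0027, 0.0383]
ft_force: [0.1, 0.5, -0.1]
```

```bash
python3 -m handwheel '0.4 0.02 0 0 0 0 1; 0.8 0.05 0 0 0 0 1; 1.2 0.07 0 0 0 0 1; 1.6 0.09 0 0 0 0 1; 2 0.12 0 0 0 0 1; 2.4 0.14 0 0 0 0 1; 2.8 0.16 0 0 0 0 1; 3.2 0.19 0 0 0 0 1'| grep -E "pos|ft";  python3 -m handwheel '0.2 0.01 0 0 0 0 1; 0.3 0.02 0 0 0 0 1; 0.4 0.02 0 0 0 0 1;0.5 0.03 0 0 0 0 1; 0.5 0.03 0 0 0 0 1' | grep -E "pos|ft"
python3 - <<'E'
from rig import get_image,status
import cv2
s=status.observe();print(s["position"],s["ft_force"])
im=get_image("side")
cv2.imwrite("pics/d4.png",cv2.resize(im["color"][150:270,230:390,::-1],None,fx=5,fy=5,interpolation=cv2.INTER_CUBIC))
E
```

```text
position: [0.444, 0.0046, 0.0383]
ft_force: [-1.5, -0.3, 0.8]
position: [0.4488, 0.0049, 0.0383]
ft_force: [-0.5, 1.0, -0.1]
[0.44879695 0.00486446 0.03832301] [-0.48995601  1.01564912 -0.09745673]
```

View pics/d4.png

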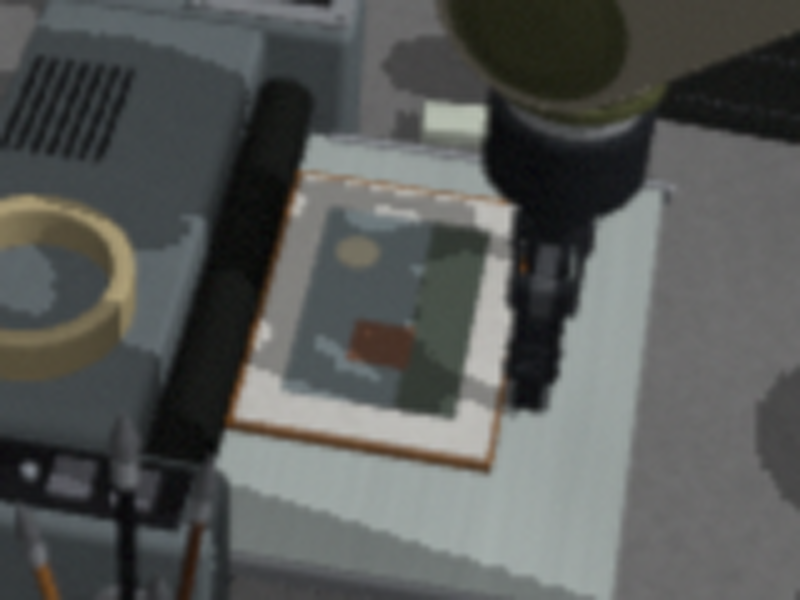

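The panel is now square to the fingers. Its leading edge, (300,175)–(232,422), is a few mm short of the rollers. I'll keep pushing in small steps until the force rises.

```bash
for i in 1; do python3 -m handwheel '0.1 0.01 0 0 0 0 1; 0.2 0.01 0 0 0 0 1; 0.3 0.02 0 0 0 0 1; 0.3 0.02 0 0 0 0 1' | grep -E "pos|ft"; python3 -m handwheel '0.1 0.01 0 0 0 0 1; 0.2 0.01 0 0 0 0 1; 0.2 0.01 0 0 0 0 1' | grep -E "pos|ft"; done
```

```text
position: [0.4519, 0.0051, 0.0383]
ft_force: [-0.6, 0.1, 0.1]
position: [0.4538, 0.0052, 0.0383]
ft_force: [-0.3, -0.8, 0.6]
```

```bash
python3 -m handwheel '0.1 0.01 0 0 0 0 1; 0.2 0.01 0 0 0 0 1; 0.2 0.01 0 0 0 0 1' | grep -E "pos|ft"; python3 -m handwheel '0.1 0.01 0 0 0 0 1; 0.2 0.01 0 0 0 0 1; 0.2 0.01 0 0 0 0 1' | grep -E "pos|ft"
```

```text
position: [0.4541, 0.0054, 0.0382]
ft_force: [-8.3, -1.7, 4.5]
position: [0.4542, 0.0056, 0.038]
ft_force: [-14.6, -3.9, 10.4]
```

The force rose to 15 N at the predicted roller position. I'll back off and check.

```bash
python3 -m handwheel '-0.4 -0.02 0 0 0 0 1; -1 -0.06 0 0 0 0 1; -2.5 -0.15 0 0 0 0 1; -3.2 -0.2 1 0 0 0 1; -3.2 -0.2 4 0 0 0 1; -3.2 -0.2 8 0 0 0 1; -5 -0.2 12 0 0 0 1; -7 -0.2 14 0 0 0 1' | grep -E "pos|ft"; python3 -m handwheel '-1 -4 0 0 0 0 1;-2 -8 0 0 0 0 1;-3 -12 0 0 0 0 1;-3 -12 0 0 0 0 1' | grep -E "pos|ft"
python3 - <<'E'
from rig import get_image,status
import cv2,pickle,numpy as np
d={n:get_image(n) for n in("scene","side")};pickle.dump(d,open("im1.pkl","wb"))
a=cv2.resize(d["side"]["color"][150:270,230:390,::-1],None,fx=5,fy=5,interpolation=cv2.INTER_CUBIC)
b=cv2.resize(d["scene"]["color"][165:345,160:360,::-1],None,fx=3.3,fy=3.3,interpolation=cv2.INTER_CUBIC)
cv2.imwrite("pics/d5.png",a);cv2.imwrite("pics/s5.png",b)
E
```

```text
position: [0.3889, 0.003, 0.1817]
ft_force: [-0.4, -0.1, -0.2]
position: [0.3569, -0.1226, 0.1788]
ft_force: [-0.0, 0.1, 0.1]
```

View pics/d5.png

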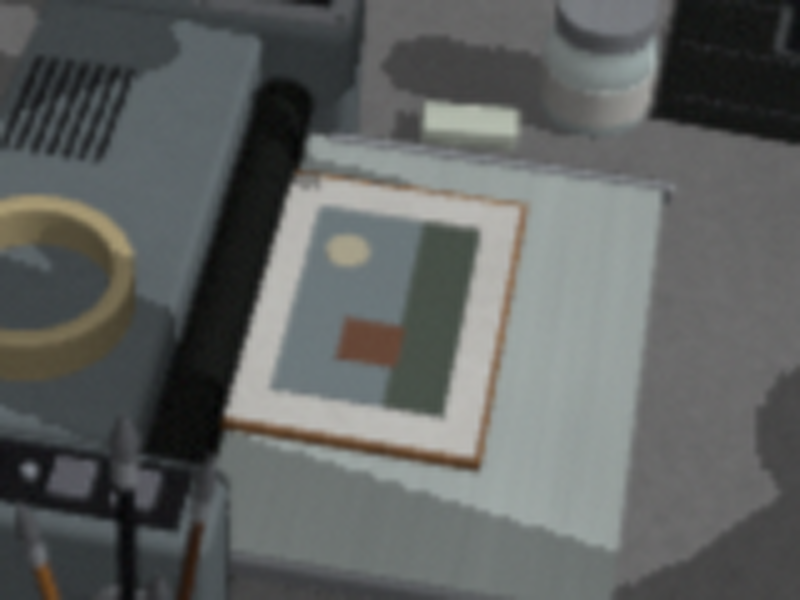

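View pics/s5.png

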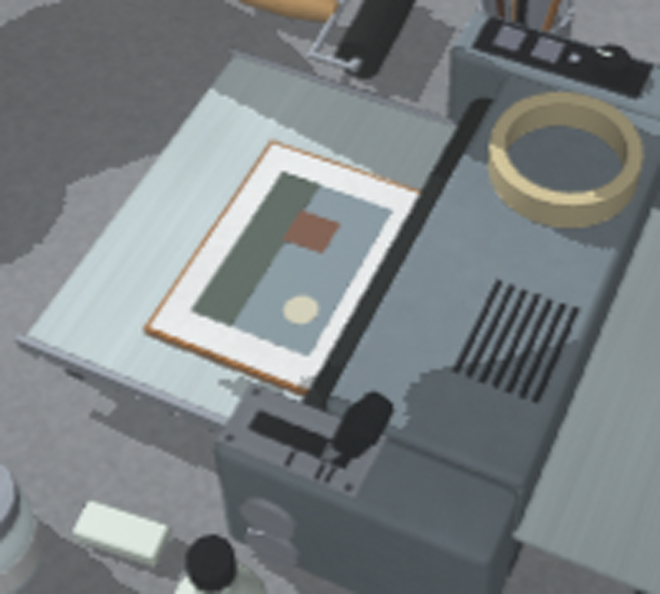

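The leading edge now meets the rollers along its whole length in both views, and the lever leans away at the second stop. I'll check numerically with the rear corners.

```bash
python3 - <<'E'
from vis import *
d=pickle.load(open("im1.pkl","rb"))
pp=np.array([.63913,.03555,.05806]);R=np.array([[np.cos(pp[2]),-np.sin(pp[2])],[np.sin(pp[2]),np.cos(pp[2])]])
x,y=.0635,.089;C=[[-x,y,.056],[-x,-y,.056]]
p,r=fit([(d["scene"],C,np.array([(272,143),(148,328)])/3.3+[160,165]-.3),(d["side"],C,np.array([(480,462),(525,203)])/5+[230,150]-.4)],[.52,0,.05])
print(r.round(1).tolist(),((place(p,[[x,y,.05],[x,-y,.05]])[:,:2]-pp[:2])@R).round(4))
E
```

```text
[[-0.2, -1.0], [-0.8, 0.7], [-0.5, 0.3], [-0.6, 0.2]] [[-0.0476  0.0704]
 [-0.0465 -0.1076]]
```

Both corners measure at the roller line to within the measurement error, and 0.4° from square. I'll hand in the job.

```bash
python3 -c "
from rig import env
print(env.close_job())"
```

```text
the job is handed in; nothing more can be done
None
```

I pushed the lever to its second stop and slid the panel square against the rollers (both checked in the camera images), and handed the job in; no verdict was returned.

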